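# Heft and sort look-alike bushes through a diverter chute

### The arm

A 7-joint arm with a two-finger parallel gripper is mounted at the origin on a cart in front of the work surface, level with it; the furniture and walls round the work are solid. World frame = base frame: x ahead of the robot, y to its left, z up, the work surface at z = 0. Lengths are in m, angles in degrees, forces in N, time in s.
With the tool pointing down it reaches from about 0.425 to 0.875 m from the base axis. Payload 4.7 kg.
Tool frame: the origin (TCP) lies at the very end of the fingers, on their centre line; the grasp point (between the pads) lies 19 mm behind it; z points along the fingers, y is the line along which they close (so a half turn about z gives the same grasp; the last joint's range is limited). The gripper opens to 85 mm and grips with 20 to 120 N. Pads are 22 mm wide; open, the fingers measure 114 mm over their backs; the gripper's body (76 mm by 85 mm) begins 54 mm behind the grasp point. The pads swing forward as they close: fully open they stand 13 mm farther back than shut.
Start: joints at [66.755, 18.392, -4.016, 83.108, 1.295, 78.541, -3.26], TCP at [0.265, -0.594, 0.231] pointing down, gripper open.
Joint ranges: [-163.93, 163.93], [-17.29, 119.83], [-79.2, 71.16], [3.27, 140.29], [-89.18, 269.18], [5.43, 117.66], [-154.24, 154.24]. Speed limits (degrees/s): [147.25, 147.25, 180, 180, 180, 180, 180].

### API

Orientations are given as [roll, pitch, yaw] about the fixed x, y, z axes, in that order (R = Rz(yaw) Ry(pitch) Rx(roll)).
In Python, from plant import env gives the robot as it stands. The module is installed in compiled form; this text tells all that it offers.
- The arm moves only by the tool send_rows, never from a script. Its arguments are lists of equal length, an entry for each row: "delta_pos": the shift along the world's x, y, z as a fraction of full scale, a list of three; "twist": the turn about the world's z as a fraction of full scale. A call has 1 to 5 rows; each row shifts and turns the commanded pose from where the row before left it; what a row does not reach is not made up. Full scale, the value 1, is 0.4 m for a shift and 60 degrees for a turn. A row lasts 1/8 s, in which the tool goes at most 62.5 mm and 10.7 degrees, less where a joint would pass 70% of its speed; a pose out of reach is approached as far as the arm can. A call with a number of a shift or a turn outside -1 to 1 is refused whole. A call with a gripper value outside its range is refused whole. "gripper" is the closure, from -1 (fully open) to 1 (shut), so that 0 is half open, set as the call begins (left out, the last holds). The fingers move at their own pace and stop on an object; "squeeze" is the grip in N (left out, the last holds). Time passes only in rows, so rows that do not move let the fingers close. It gives the time, the measured TCP pose, the force, the opening and the grip force at its end, in the units of the state.
- env.read_state(): the state, without advancing time (a new reading comes with each control period).
- env.grab_frame(name): name is "scene" or "top"; returns the picture (420x560x3 uint8, red, green, blue); there is no depth.
- env.camera_model(name): a dict with "fx", "fy", "cx", "cy" (pixels), "view" (4x4, takes a point from world to camera coordinates). Camera axes: x right, y up, looking along -z (the intrinsics and any distortion apply to the point x, -y, -z); pixel columns grow to the right and rows downward; lengths in m; the calibration is good to about 2 mm. A picture is of the moment at which its call begins. camera_model takes no time and is no camera call.
- env.job_done(): hands the job in; it is judged then, once.
The state is a dict: "time": time; "qpos": joint angles; "joint_vel": joint speeds; "joint_torque": joint torques, N m; "tcp_pos": TCP position; "orientation": TCP orientation; "ft_force": force on the tool from outside, world axes, zero at the start; "ft_torque": the same for the moment, N m; "width": opening from 0.0 (shut) to 1.0 (fully open); "gripper_force": force on a finger pad.
Only numpy, scipy, OpenCV 4.12 (cv2) and the standard library are available. Lean on these libraries where they do the work, as an engineer would, in place of code of your own. Each camera call takes 0.05 s, during which the arm holds its last target. There are 200 camera calls.

### The job

The two grey bushes standing in the rack look alike, but one is solid steel and the other is light nylon: feel by lifting which is which. Drop them one at a time through the mouth of the green sorter, each time first pushing the diverter lever fully over so that the chute feeds the proper tray, until the steel bush lies in the blue tray and the nylon one in the yellow tray. Do not reach into the trays, and leave the abrasive roll, the wooden blank and the turned cup where they are.

Things in the scene. Friction and masses are not known exactly. Their poses are not given: they have to be found in the camera images.
- rack: dark wooden rack, fixed, 80 x 190 x 18 mm, lying across flat steel bars; origin under its centre. Two round nests, 40 mm across and 8 mm deep, lie 50 mm either way from its centre along its y axis. In each stands one bush
- nest_1 (a point): centre (half-way up) of the bush that stands at the start in the nest at y+ of the rack (the point stays with the rack when the bush is taken). Each grey bush is loose and upright: round body 30 mm in diameter over a flange 36 mm in diameter and 6 mm thick at the bottom, 50 mm high in all, solid; the body stands clear of the rack from 17 mm below this point up to its top, 25 mm above it
- nest_2 (a point): centre (half-way up) of the like bush in the nest at y- of the rack. One bush is steel (about 290 g), the other nylon (about 43 g), either of them in either nest; they look exactly alike
- sorter: green sheet-metal sorter, fixed, 110 mm deep (x), 272 mm wide over its feet (y), 265 mm high; origin on the bench under its centre; x points to its back (the lever is in front), y to its left seen from the lever side. A funnel on top leads into a clear-fronted chute; a hinged flap in it, 110 mm above the bench, sends a falling bush to the tray at y+ or y-
- sorter_mouth (a point): centre of the open top of the funnel, 265 mm above the bench; the opening is 76 mm along the sorter's x and 124 mm along its y, narrowing downward to 72 mm in y
- diverter (a joint): angle of flap and lever about the sorter's x axis, rad, from stop to stop -0.36 to 0.36, 0 upright; stays where left by friction (about 1.5 N at the knob). Positive: knob leans to the sorter's y- (right), bushes go to the tray at y+ (left). Negative: knob leans to y+, bushes go to y-. So push the lever AWAY from the tray to be fed; fully over means beyond 0.27
- lever_knob (a point): centre of the red ball knob, 28 mm in diameter, on top of the lever, a 10 mm steel rod 41 mm in front of the clear front plate (85 mm in front of the sorter's centre, towards its x-). It is 160 mm from the hinge, so it swings about 56 mm either way, 270 mm above the bench in the middle, 260 mm at the stops
- blue_tray: blue open tray under the sorter, on its left or right (it changes places with the yellow one from start to start), fixed; 94 mm (x) by 96 mm (y), 58 mm high; origin on the bench under its centre, 50 mm to the left or right of the sorter's centre. For the steel bush
- yellow_tray: yellow tray, the same size, on the other side. For the nylon bush
- abrasive_roll_mid (a point): bystander: roll of brown abrasive cloth, standing, about 74 x 59 mm, 50 mm high; the point is half-way up
- blank_a_mid (a point): bystander: eight-sided wooden blank with a cross on top, about 67 x 59 mm, 36 mm high; the point is half-way up
- turned_cup_mid (a point): bystander: turned wooden cup, 66 mm across, 68 mm high; the point is half-way up

How it is judged:
By the outcome, as a careful person would: the job done as asked, in the order asked, and still so for the second after the job is handed in, with the robot touching nothing.
It also fails if it takes over 72 s, if anything falls off the work surface, if the arm or the gripper's body presses on something with over 40 N, if the wrist force passes 120 N, or if a joint passes its speed limit or range.

## Working session

There is one attempt and no reset: what is moved stays moved. The work goes in short steps, Python scripts to look and compute and a tool call to move; the robot and the scene stay as the last step left them, time stands still between calls to the robot, and variables do not carry over. Pictures are saved under pics/ and viewed, at most 10 in all, crops included, and the job is handed in when it is done.

Besides the shell and the picture viewer there is one more tool, called as a command line: name --pt "numbers of a row" for each row, then --argument value for the rest. send_rows: Moves the arm, as the interface text tells. Its arguments: {"type":"object","properties":{"delta_pos":{"type":"array","items":{"type":"array","items":{"type":"number","minimum":-1,"maximum":1}}},"twist":{"type":"array","items":{"type":"number","minimum":-1,"maximum":1}},"gripper":{"type":"number"},"squeeze":{"type":"number"}},"required":["delta_pos","twist"]}

```bash
mkdir -p pics; cat > h.py <<'E'
import numpy as np, cv2
from plant import env
def grab(n,f):
    im=env.grab_frame(n); cv2.imwrite('pics/'+f,im[:,:,::-1]); return im
def ray(n,u,v):
    m=env.camera_model(n); V=np.array(m['view']); R=V[:3,:3]; t=V[:3,3]
    d=np.array([(u-m['cx'])/m['fx'],-(v-m['cy'])/m['fy'],-1.])
    return -R.T@t, R.T@d
def onz(n,u,v,z):
    o,d=ray(n,u,v); return o+d*(z-o[2])/d[2]
def proj(n,p):
    m=env.camera_model(n); c=np.array(m['view'])@np.append(p,1); return m['cx']+m['fx']*c[0]/-c[2], m['cy']+m['fy']*(-c[1])/-c[2]
E
python3 - <<'E'
from h import *
a=grab('top','t0.png');b=grab('scene','s0.png')
print(env.camera_model('top'));print(env.camera_model('scene'));print(env.read_state())
E
```

```text
{'fx': 492.21249624171384, 'fy': 492.21249624171384, 'cx': 277.8704857182115, 'cy': 205.90586123990838, 'view': array([[ 0.02316831, -0.999433  ,  0.02443179, -0.00640802],
       [ 0.98471816,  0.02703294,  0.17204467, -0.48489408],
       [-0.17260758,  0.02007244,  0.98478613, -1.52272   ],
       [ 0.        ,  0.        ,  0.        ,  1.        ]])}
{'fx': 499.6757102087546, 'fy': 499.6757102087546, 'cx': 282.4731318197668, 'cy': 199.46694099349514, 'view': array([[-0.72467505, -0.68892501, -0.01511321,  0.36530176],
       [ 0.31922037, -0.35506084,  0.87865246, -0.27616286],
       [-0.61069176,  0.63191307,  0.47722263, -1.21415216],
       [ 0.        ,  0.        ,  0.        ,  1.        ]])}
{'time': 0.1, 'qpos': array([66.75344939, 18.43510151, -4.01654779, 83.16848656,  1.29443981,
       78.54157045, -3.26160977]), 'joint_vel': array([ 0.02216511, -0.05844835,  0.04624319, -0.29119611,  0.00130156,
        0.03293725, -0.08621808]), 'joint_torque': array([-9.74488030e-04, -4.94880617e+01, -3.84548279e-01, -3.15210378e+01,
        1.30271059e-02,  7.46514212e-03, -1.46527164e-06]), 'tcp_pos': array([ 0.26471133, -0.59311974,  0.23032471]), 'orientation': array([-1.79900049e+02,  4.66156008e-03,  2.40554049e+01]), 'ft_force': array([ 0.28920832,  0.0441967 , -0.03365038]), 'ft_torque': array([ 0.0262234 , -0.0109684 ,  0.01009492]), 'gripper_force': 0.0, 'width': 0.9983684455151742}
```

View pics/t0.png

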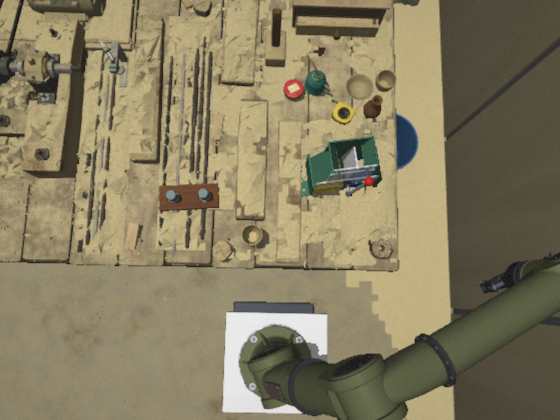

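View pics/s0.png

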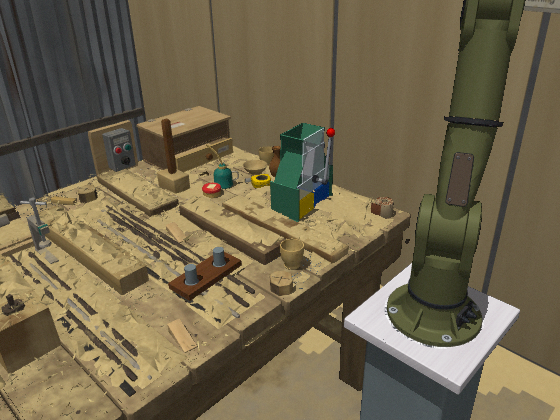

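The top view shows the rack at about (189,196) with bushes at (172,196) and (203,194). The sorter is near (345,165) and its red knob is at (369,182). In the scene view the bushes are at (191,272) and (218,257), and the knob is at (331,132). Yellow is on the side nearer the camera (306,205) and blue is at (322,190).

```bash
python3 - <<'E'
from h import *
t=cv2.imread('pics/t0.png');s=cv2.imread('pics/s0.png')
c=lambda im,x,y,w,h:cv2.resize(im[y:y+h,x:x+w],(400,300),interpolation=cv2.INTER_CUBIC)
cv2.imwrite('pics/z.png',np.vstack([np.hstack([c(t,150,170,80,60),c(t,296,130,100,75)]),np.hstack([c(s,160,235,100,75),c(s,255,115,120,90)])]))
def red(im):
    b,g,r=[im[:,:,i].astype(int) for i in range(3)]
    n,l,st,ce=cv2.connectedComponentsWithStats(((r>120)&(g<60)&(b<60)).astype(np.uint8))
    return [(st[i].tolist(),ce[i].round(1)) for i in range(1,n) if st[i][4]>15]
print(red(t),red(s))
E
```

```text
[([364, 177, 10, 9, 59], array([368.6, 180.9]))] [([327, 128, 8, 7, 39], array([330.1, 131.1])), ([202, 183, 19, 11, 84], array([209.7, 187.9]))]
```

View pics/z.png

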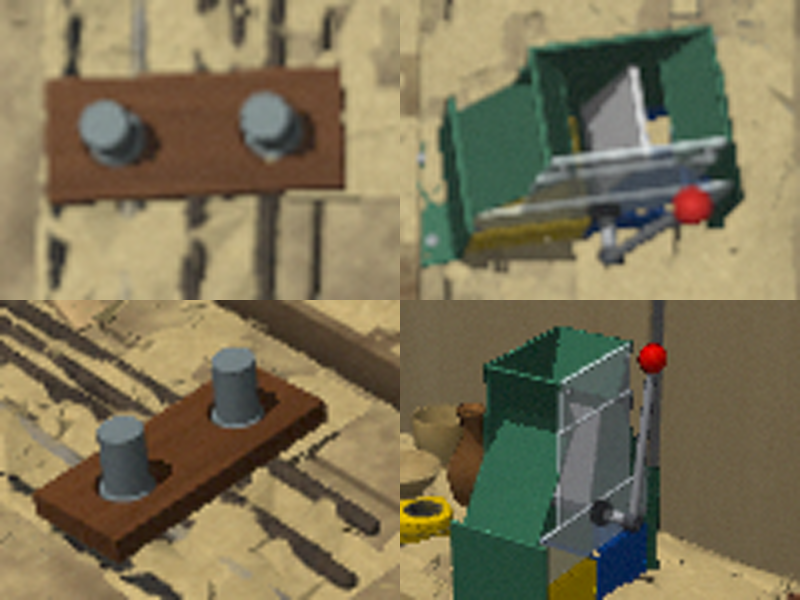

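```bash
python3 - <<'E'
from h import *
def tri(a,b):
    o1,d1=ray('top',*a);o2,d2=ray('scene',*b)
    s=np.linalg.lstsq(np.c_[d1,-d2],o2-o1,rcond=None)[0]
    p,q=o1+s[0]*d1,o2+s[1]*d2; return ((p+q)/2).round(4),np.linalg.norm(p-q).round(4)
print('b1',tri((170.2,194.6),(189.9,266.6)),'b2',tri((203.2,193.2),(218.4,248.9)))
print('knob',tri((368.5,181),(330.4,131)))
P=[onz('top',296+(x+.5)/4-.5,130+(y+.5)/4*1-.5,.265) for x,y in [(130,47),(312,28),(325,140),(150,160)]]
P=np.array(P);print(P.round(4),P.mean(0).round(4))
for z in(.07,.075,.08): print(z,onz('top',170.2,194.6,z).round(4),onz('top',203.2,193.2,z).round(4))
for i in range(4):print(np.linalg.norm(P[i]-P[(i+1)%4]).round(4),np.degrees(np.arctan2(*(P[(i+1)%4]-P[i])[[1,0]])).round(1))
E
```

```text
b1 (array([0.5049, 0.3411, 0.0746]), np.float64(0.0023)) b2 (array([0.5127, 0.2397, 0.0741]), np.float64(0.0011))
knob (array([ 0.5199, -0.237 ,  0.2717]), np.float64(0.0022))
[[ 0.6324 -0.1256  0.265 ]
 [ 0.6502 -0.2533  0.265 ]
 [ 0.5696 -0.2615  0.265 ]
 [ 0.5517 -0.1399  0.265 ]] [ 0.601  -0.1951  0.265 ]
0.07 [0.5066 0.3429 0.07  ] [0.5139 0.2406 0.07  ]
0.075 [0.5056 0.3419 0.075 ] [0.5129 0.2399 0.075 ]
0.08 [0.5046 0.3408 0.08  ] [0.5119 0.2393 0.08  ]
0.1289 -82.1
0.081 -174.2
0.1229 98.3
0.0819 10.0
```

send_rows --pt "0.06 0.07 0.02" --pt "0.09 0.105 0.01" --pt "0.09 0.105 0" --pt "0.09 0.105 0" --pt "0.09 0.105 0" --twist '[-0.05,-0.06,-0.06,-0.06,-0.04]' --gripper 1 --squeeze 40

```text
time: 0.72
tcp_pos: [0.4337, -0.3959, 0.243]
orientation: [-180.0, 0.0, 7.8]
ft_force: [-0.0, -0.0, -0.4]
width: -0.001
gripper_force: 0.0
```

send_rows --pt "0.08 0.085 0" --pt "0.08 0.085 0" --pt "0.06 0.08 0" --pt "0 0 0" --twist '[0,0,0,0]'

```text
time: 1.23
tcp_pos: [0.5233, -0.2928, 0.2429]
orientation: [-179.9, -0.0, 8.3]
ft_force: [-0.5, -0.7, -0.1]
width: -0.002
gripper_force: 0.0
```

send_rows --pt "-0.007 0.05 0" --pt "-0.007 0.05 0" --pt "-0.007 0.05 0" --pt "-0.007 0.05 0" --pt "0 0.03 0" --twist '[0,0,0,0,0]'

```text
time: 1.85
tcp_pos: [0.5091, -0.204, 0.2433]
orientation: [180.0, 0.0, 7.9]
ft_force: [-0.2, -1.8, -0.7]
width: 0.002
gripper_force: 0.9
```

send_rows --pt "0 0.02 0" --pt "0 0.01 0" --pt "0 0 0" --twist '[0,0,0]'

```text
time: 2.22
tcp_pos: [0.51, -0.1931, 0.2432]
orientation: [-180.0, -0.0, 7.9]
ft_force: [0.2, -0.6, 0.1]
width: -0.0
gripper_force: 0.0
```

```bash
python3 - <<'E'
from h import *
t=grab('top','t1.png');s=grab('scene','s1.png')
print(env.read_state()['ft_force'])
c=lambda im,x,y,w,h:cv2.resize(im[y:y+h,x:x+w,::-1],(400,300),interpolation=cv2.INTER_CUBIC)
cv2.imwrite('pics/z1.png',np.hstack([c(t,296,130,100,75),c(s,255,95,120,90)]))
E
```

```text
[ 0.36587049 -1.05180455 -0.14957942]
```

View pics/z1.png

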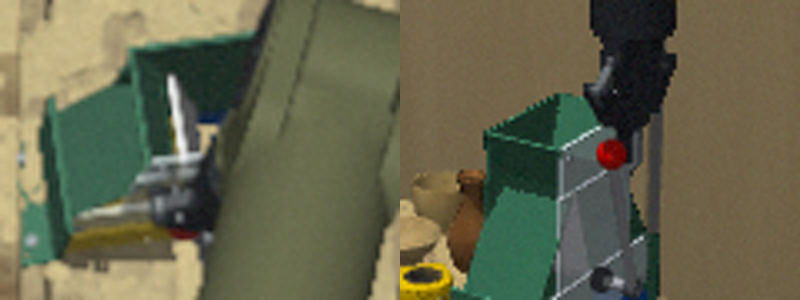

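The lever has swung over to the left, and the knob is at scene crop (611,154), touching the finger. There is no stop force yet, so I'll push a little further.

send_rows --pt "0 0.02 0" --pt "0 0 0" --twist '[0,0]'

```text
time: 2.58
tcp_pos: [0.5098, -0.1848, 0.2433]
orientation: [-180.0, 0.0, 7.9]
ft_force: [0.5, -0.2, -0.1]
width: 0.002
gripper_force: 0.0
```

send_rows --pt "0 0.01 0" --pt "0 0 0" --twist '[0,0]'

```text
time: 2.82
tcp_pos: [0.5097, -0.1812, 0.2433]
orientation: [-180.0, 0.0, 7.9]
ft_force: [-0.1, -0.9, 0.4]
width: -0.003
gripper_force: 0.3
```

send_rows --pt "0 0.01 0" --pt "0 0 0" --twist '[0,0]'

```text
time: 3.08
tcp_pos: [0.5096, -0.1807, 0.2434]
orientation: [179.7, -0.0, 7.7]
ft_force: [0.2, -8.0, -3.4]
width: 0.001
gripper_force: 3.6
```

send_rows --pt "0 -0.04 0" --pt "0 0 0.1" --pt "0 0 0.1" --pt "0 0.1 0" --pt "0 0.14 0" --twist '[0,0,0,0,0]'

```text
time: 3.7
tcp_pos: [0.5101, -0.098, 0.324]
orientation: [-180.0, -0.1, 7.6]
ft_force: [1.6, -0.0, -0.2]
width: 0.001
gripper_force: 0.0
```

send_rows --pt "0 0.14 0" --pt "0 0.14 0" --pt "0 0.14 0" --pt "0 0.14 -0.02" --pt "0 0.14 -0.06" --twist '[0,0,0,0,0]' --gripper -1

```text
time: 4.32
tcp_pos: [0.5105, 0.1846, 0.2927]
orientation: [-179.9, -0.2, 7.8]
ft_force: [1.2, -0.5, -0.3]
width: 0.999
gripper_force: 0.0
```

send_rows --pt "0 0.1 -0.1" --pt "0 0 -0.12" --pt "0 0 0" --twist '[-0.03,-0.03,0]'

```text
time: 4.7
tcp_pos: [0.5074, 0.2215, 0.2001]
orientation: [179.9, 0.4, 4.3]
ft_force: [-0.1, -1.3, 0.1]
width: 1.003
gripper_force: 0.0
```

send_rows --pt "0.013 0.046 -0.05" --pt "0 0 -0.12" --pt "0 0 -0.12" --pt "0 0 -0.09" --pt "0 0 0" --twist '[0,0,0,0,0]'

```text
time: 5.32
tcp_pos: [0.5148, 0.2393, 0.0509]
orientation: [179.9, 0.2, 4.2]
ft_force: [-0.8, -0.3, -0.6]
width: 1.003
gripper_force: 0.0
```

```bash
python3 - <<'E'
from h import *
t=grab('top','t2.png');s=grab('scene','s2.png')
print(env.read_state()['ft_force'],env.read_state()['tcp_pos'])
c=lambda im,x,y,w,h:cv2.resize(im[y:y+h,x:x+w,::-1],(400,300),interpolation=cv2.INTER_CUBIC)
cv2.imwrite('pics/z2.png',np.hstack([c(t,150,170,80,60),c(s,160,215,100,75)]))
E
```

```text
[ 0.9936937  -0.93273487  1.43108952] [0.51694865 0.24108685 0.05385689]
```

View pics/z2.png

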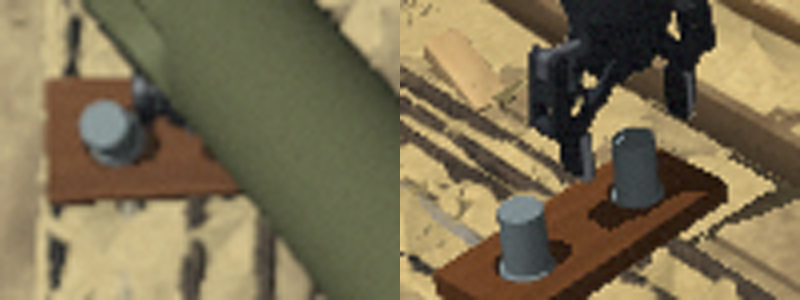

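The two fingertips straddle the far bush: crop tips at (583,175) and (688,118), with the bush axis at 635 in the middle. I'll lower and close.

send_rows --pt "-0.005 0 -0.025" --pt "0 0 0" --twist '[0,0]'

```text
time: 5.68
tcp_pos: [0.5131, 0.2407, 0.0419]
orientation: [180.0, -0.0, 4.3]
ft_force: [1.7, -0.9, -0.1]
width: 1.0
gripper_force: 0.0
```

send_rows --pt "0 0 0" --pt "0 0 0" --pt "0 0 0" --pt "0 0 0" --pt "0 0 0" --twist '[0,0,0,0,0]' --gripper 1 --squeeze 40

```text
time: 6.3
tcp_pos: [0.5131, 0.2411, 0.0416]
orientation: [-180.0, -0.0, 4.3]
ft_force: [-1.0, -0.2, 3.1]
width: 0.33
gripper_force: 39.6
```

send_rows --pt "0 0 0.05" --pt "0 0 0.1" --pt "0 0 0.05" --pt "0 0 0" --pt "0 0 0" --twist '[0,0,0,0,0]'

```text
time: 6.92
tcp_pos: [0.5121, 0.2401, 0.1202]
orientation: [179.9, 0.1, 4.2]
ft_force: [-0.3, -0.3, -3.3]
width: 0.328
gripper_force: 40.1
```

```bash
python3 - <<'E'
from h import *
F=[]
for i in range(20): env.grab_frame('top'); s=env.read_state(); F.append(np.r_[s['ft_force'],s['joint_torque'][[1,3]]])
print(np.mean(F,0),np.std(F,0)/20**.5,s['width'],s['tcp_pos'])
E
```

```text
[ -0.16389928   0.14813945  -2.85425646 -39.77709049 -29.86388943] [0.13040914 0.09568474 0.11237547 0.04389241 0.02739941] 0.32971691147593596 [0.51291717 0.24081416 0.12137904]
```

Lifted, it weighs 2.85 N, so the nest_2 bush is steel. The lever already feeds y- (blue), so I'll carry it to the mouth.

send_rows --pt "0 0 0.1" --pt "0 0 0.14" --pt "0 0 0.14" --pt "0.01 -0.06 0.12" --pt "0.02 -0.13 0.02" --twist '[0,0,0,0,0]'

```text
time: 8.55
tcp_pos: [0.5256, 0.1683, 0.3339]
orientation: [-179.8, -0.4, 4.6]
ft_force: [1.8, -0.7, -2.9]
width: 0.337
gripper_force: 40.4
```

send_rows --pt "0.02 -0.13 0" --pt "0.03 -0.13 0" --pt "0.03 -0.13 0" --pt "0.03 -0.13 0" --pt "0.03 -0.13 0" --twist '[0,0,0,0.03,0.03]'

```text
time: 9.18
tcp_pos: [0.5811, -0.0968, 0.3294]
orientation: [180.0, -0.0, 7.9]
ft_force: [0.1, 0.6, -2.8]
width: 0.334
gripper_force: 40.4
```

send_rows --pt "0.02 -0.1 0" --pt "0.02 -0.08 0" --pt "0.01 -0.06 0" --pt "0 0 0" --twist '[0,0,0,0]'

```text
time: 9.68
tcp_pos: [0.6006, -0.1936, 0.3286]
orientation: [180.0, 0.1, 7.7]
ft_force: [-0.1, 0.2, -2.8]
width: 0.328
gripper_force: 40.4
```

send_rows --pt "0 0 -0.06" --pt "0 0 -0.06" --pt "0 0 0" --pt "0 0 0" --twist '[0,0,0,0]'

```text
time: 10.18
tcp_pos: [0.6014, -0.1901, 0.2826]
orientation: [180.0, -0.1, 7.9]
ft_force: [0.4, -0.1, -1.7]
width: 0.33
gripper_force: 40.3
```

send_rows --pt "0 0 0" --pt "0 0 0" --pt "0 0 0" --pt "0 0 0" --pt "0 0 0" --twist '[0,0,0,0,0]' --gripper -1

```text
time: 10.8
tcp_pos: [0.6009, -0.1912, 0.2814]
orientation: [180.0, -0.0, 7.9]
ft_force: [-0.1, -0.8, -0.4]
width: 1.005
gripper_force: 0.0
```

send_rows --pt "0 0 0.05" --pt "0 0 0.1" --pt "0 0.1 0" --pt "0 0.14 0" --pt "0 0.14 0" --twist '[0,0,0,0,0]'

```text
time: 11.42
tcp_pos: [0.6008, -0.0379, 0.3414]
orientation: [180.0, -0.0, 7.8]
ft_force: [0.5, 0.5, -0.0]
width: 0.996
gripper_force: 0.0
```

```bash
python3 - <<'E'
from h import *
t=grab('top','t3.png');s=grab('scene','s3.png')
print(env.read_state()['tcp_pos'])
c=lambda im,x,y,w,h:cv2.resize(im[y:y+h,x:x+w,::-1],(400,300),interpolation=cv2.INTER_CUBIC)
cv2.imwrite('pics/z3.png',np.hstack([c(t,296,130,100,75),c(s,255,125,120,90)]))
E
```

```text
[ 0.60055789 -0.02950112  0.34226654]
```

View pics/z3.png

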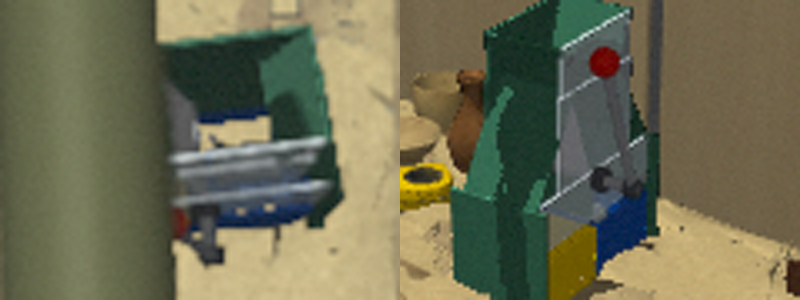

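The knob leans left and the chute is empty, with something light grey behind the blue tray's edge at crop (600,212). Next I'll push the lever to the right to feed the left (yellow) tray.

send_rows --pt "-0.1 -0.03 0" --pt "-0.13 -0.05 -0.02" --pt "0 -0.03 -0.11" --pt "0 0 -0.12" --pt "0 0 0" --twist '[0,0,0,0,0]' --gripper 1

```text
time: 12.15
tcp_pos: [0.5063, -0.0832, 0.2382]
orientation: [-179.9, 0.4, 7.8]
ft_force: [-0.2, -0.2, 0.6]
width: -0.002
gripper_force: 0.0
```

send_rows --pt "0.008 -0.06 0" --pt "0.008 -0.07 0" --pt "0.008 -0.07 0" --pt "0.008 -0.07 0" --pt "0.004 -0.05 0" --twist '[0,0,0,0,0]'

```text
time: 12.78
tcp_pos: [0.5257, -0.2116, 0.2441]
orientation: [179.9, -0.3, 7.9]
ft_force: [1.1, 2.2, 0.8]
width: -0.001
gripper_force: 1.2
```

send_rows --pt "0 -0.03 0" --pt "0 -0.015 0" --pt "0 0 0" --twist '[0,0,0]'

```text
time: 13.15
tcp_pos: [0.5227, -0.2295, 0.2411]
orientation: [180.0, 0.1, 7.8]
ft_force: [0.1, 0.4, 0.2]
width: 0.0
gripper_force: 0.0
```

send_rows --pt "0 -0.01 0" --pt "0 0 0" --twist '[0,0]'

```text
time: 13.4
tcp_pos: [0.5231, -0.2329, 0.2411]
orientation: [-180.0, 0.0, 7.9]
ft_force: [0.2, 1.2, -0.4]
width: 0.0
gripper_force: 0.5
```

send_rows --pt "0 -0.01 0" --pt "0 0 0" --twist '[0,0]'

```text
time: 13.65
tcp_pos: [0.5232, -0.2373, 0.2412]
orientation: [-180.0, 0.0, 7.8]
ft_force: [-0.0, 1.2, -1.3]
width: 0.001
gripper_force: 0.6
```

send_rows --pt "0 -0.01 0" --pt "0 0 0" --twist '[0,0]'

```text
time: 13.9
tcp_pos: [0.5232, -0.2377, 0.2411]
orientation: [-179.7, 0.1, 8.0]
ft_force: [-2.4, 8.4, 0.6]
width: -0.003
gripper_force: 4.1
```

send_rows --pt "0 0.04 0" --pt "0 0 0.1" --pt "0 0 0.1" --pt "0 0.1 0" --pt "0 0.14 0" --twist '[0,0,0,0,0]'

```text
time: 14.52
tcp_pos: [0.5235, -0.1302, 0.3222]
orientation: [179.9, -0.1, 7.6]
ft_force: [0.6, 1.5, 0.3]
width: 0.002
gripper_force: 0.0
```

send_rows --pt "0 0.14 0" --pt "0 0.14 0" --pt "0 0.14 0" --pt "0 0.14 0" --pt "0 0.14 0" --twist '[0,0,0,0,0]' --gripper -1

```text
time: 15.15
tcp_pos: [0.5235, 0.1522, 0.3221]
orientation: [179.9, -0.1, 7.8]
ft_force: [0.0, -0.1, 0.7]
width: 1.001
gripper_force: 0.0
```

send_rows --pt "0 0.14 0" --pt "0 0.14 0" --pt "0 0.1 -0.08" --pt "0 0 -0.12" --pt "0 0 0" --twist '[-0.03,-0.03,0,0,0]'

```text
time: 15.78
tcp_pos: [0.5218, 0.3013, 0.238]
orientation: [179.8, 0.3, 4.3]
ft_force: [1.7, -0.3, 0.1]
width: 1.001
gripper_force: 0.0
```

send_rows --pt "-0.042 0.098 0" --pt "0 0 -0.12" --pt "0 0 -0.14" --pt "0 0 -0.14" --pt "0 0 -0.07" --twist '[0,0,0,0,0]'

```text
time: 16.4
tcp_pos: [0.5077, 0.3403, 0.0527]
orientation: [179.9, -0.0, 4.1]
ft_force: [-0.4, 0.1, 0.5]
width: 1.002
gripper_force: 0.0
```

send_rows --pt "0 0 0" --pt "0 0 0" --twist '[0,0]'

```text
time: 16.65
tcp_pos: [0.5087, 0.3428, 0.0563]
orientation: [-179.9, -0.2, 4.2]
ft_force: [-0.6, -0.5, 0.6]
width: 1.0
gripper_force: 0.0
```

send_rows --pt "-0.006 -0.003 -0.03" --pt "0 0 0" --twist '[0,0]'

```text
time: 16.9
tcp_pos: [0.5039, 0.3403, 0.0413]
orientation: [180.0, 0.0, 4.2]
ft_force: [-0.1, -0.4, -0.4]
width: 1.001
gripper_force: 0.0
```

send_rows --pt "0 0 0" --pt "0 0 0" --pt "0 0 0" --pt "0 0 0" --pt "0 0 0" --twist '[0,0,0,0,0]' --gripper 1

```text
time: 17.52
tcp_pos: [0.5043, 0.341, 0.0417]
orientation: [-180.0, -0.0, 4.3]
ft_force: [1.2, 0.8, 1.6]
width: 0.332
gripper_force: 39.4
```

send_rows --pt "0 0 0.05" --pt "0 0 0.1" --pt "0 0 0.05" --pt "0 0 0" --pt "0 0 0" --twist '[0,0,0,0,0]'

```text
time: 18.15
tcp_pos: [0.5036, 0.3401, 0.1203]
orientation: [179.9, 0.1, 4.2]
ft_force: [-0.1, -0.5, -0.9]
width: 0.33
gripper_force: 39.5
```

```bash
python3 - <<'E'
from h import *
F=[]
for i in range(15): im=env.grab_frame(['top','scene'][i%2]); s=env.read_state(); F.append(s['ft_force'])
print(np.mean(F,0),s['width'],s['tcp_pos'])
t=grab('top','t4.png');s=grab('scene','s4.png')
c=lambda im,x,y,w,h:cv2.resize(im[y:y+h,x:x+w,::-1],(400,300),interpolation=cv2.INTER_CUBIC)
cv2.imwrite('pics/z4.png',np.vstack([np.hstack([c(t,296,130,100,75),c(s,255,125,120,90)]),np.hstack([c(t,150,170,80,60),c(s,160,215,100,75)])]))
E
```

```text
[-0.14594249  0.17216508 -0.30786505] 0.3300044851313376 [0.50413853 0.34080927 0.12138544]
```

View pics/z4.png

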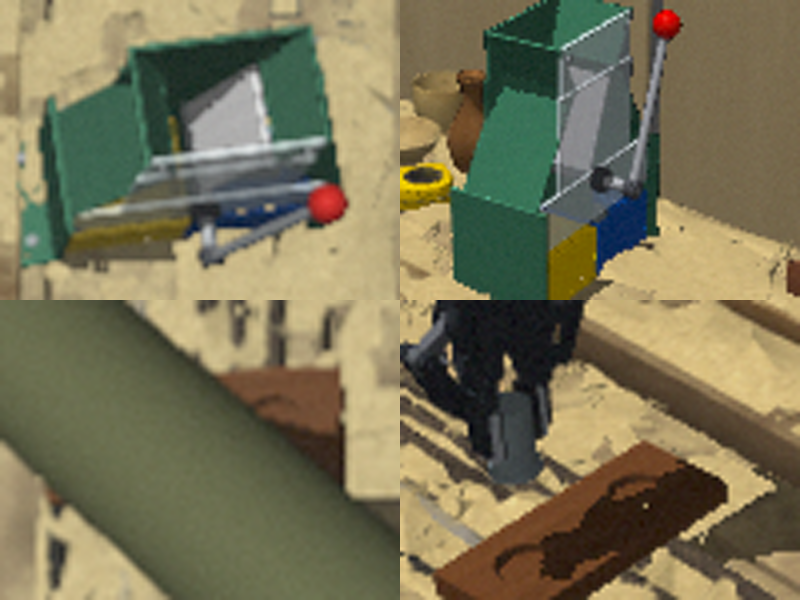

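The second bush weighs about 0.3 N, so it is nylon. The lever is fully right, with the knob at top crop (327,203), and the flap is over the blue side. I'll carry this bush to the mouth.

send_rows --pt "0 0 0.1" --pt "0 0 0.14" --pt "0 0 0.14" --pt "0.01 -0.06 0.12" --pt "0.02 -0.13 0.02" --twist '[0,0,0,0,0]'

```text
time: 19.62
tcp_pos: [0.516, 0.2682, 0.3337]
orientation: [-179.8, -0.4, 4.6]
ft_force: [1.0, -0.3, -0.2]
width: 0.328
gripper_force: 39.6
```

send_rows --pt "0.02 -0.13 0" --pt "0.02 -0.13 0" --pt "0.03 -0.13 0" --pt "0.03 -0.13 0" --pt "0.03 -0.13 0" --twist '[0,0,0,0.03,0.03]'

```text
time: 20.25
tcp_pos: [0.5682, 0.0032, 0.3296]
orientation: [180.0, -0.0, 7.9]
ft_force: [0.5, 0.7, -0.1]
width: 0.332
gripper_force: 39.6
```

send_rows --pt "0.03 -0.13 0" --pt "0.03 -0.13 0" --pt "0.02 -0.13 0" --pt "0.01 -0.08 0" --pt "0 0 0" --twist '[0,0,0,0,0]'

```text
time: 20.88
tcp_pos: [0.6035, -0.1874, 0.3283]
orientation: [180.0, 0.1, 7.5]
ft_force: [0.5, 0.6, -1.7]
width: 0.332
gripper_force: 39.6
```

send_rows --pt "-0.005 -0.015 -0.06" --pt "0 0 -0.06" --pt "0 0 0" --pt "0 0 0" --twist '[0,0,0,0]'

```text
time: 21.38
tcp_pos: [0.6026, -0.1882, 0.2825]
orientation: [180.0, -0.1, 7.9]
ft_force: [-1.3, 0.8, -0.5]
width: 0.33
gripper_force: 39.6
```

send_rows --pt "0 0 0" --pt "0 0 0" --pt "0 0 0" --pt "0 0 0" --pt "0 0 0" --twist '[0,0,0,0,0]' --gripper -1

```text
time: 22.0
tcp_pos: [0.6021, -0.1892, 0.2813]
orientation: [180.0, 0.0, 7.9]
ft_force: [-0.1, -0.7, 0.6]
width: 1.002
gripper_force: 0.0
```

send_rows --pt "0 0 0.05" --pt "0 0 0.1" --pt "-0.02 0.1 0" --pt "-0.02 0.14 0" --pt "-0.02 0.14 0" --twist '[0,0,0,0,0]'

```text
time: 22.62
tcp_pos: [0.5778, -0.0358, 0.3415]
orientation: [180.0, -0.0, 7.8]
ft_force: [0.8, 0.4, -0.1]
width: 0.998
gripper_force: 0.0
```

send_rows --pt "0 0.14 0" --pt "0 0.14 0" --pt "0 0.14 0" --pt "0 0.1 0" --pt "0 0 0" --twist '[0,0,0,0,0]'

```text
time: 23.25
tcp_pos: [0.5767, 0.1757, 0.3414]
orientation: [-179.9, 0.0, 8.3]
ft_force: [0.1, -0.7, 0.2]
width: 0.999
gripper_force: 0.0
```

```bash
python3 - <<'E'
from h import *
t=grab('top','t5.png');s=grab('scene','s5.png')
print(env.read_state()['tcp_pos'])
c=lambda im,x,y,w,h:cv2.resize(im[y:y+h,x:x+w,::-1],(400,300),interpolation=cv2.INTER_CUBIC)
d=lambda im:cv2.resize(im[:,:,::-1],(400,300))
cv2.imwrite('pics/z5.png',np.vstack([np.hstack([c(t,300,140,90,67),c(s,265,160,80,60)]),np.hstack([d(t),d(s)])]))
E
```

```text
[0.57815003 0.17057832 0.34120129]
```

View pics/z5.png

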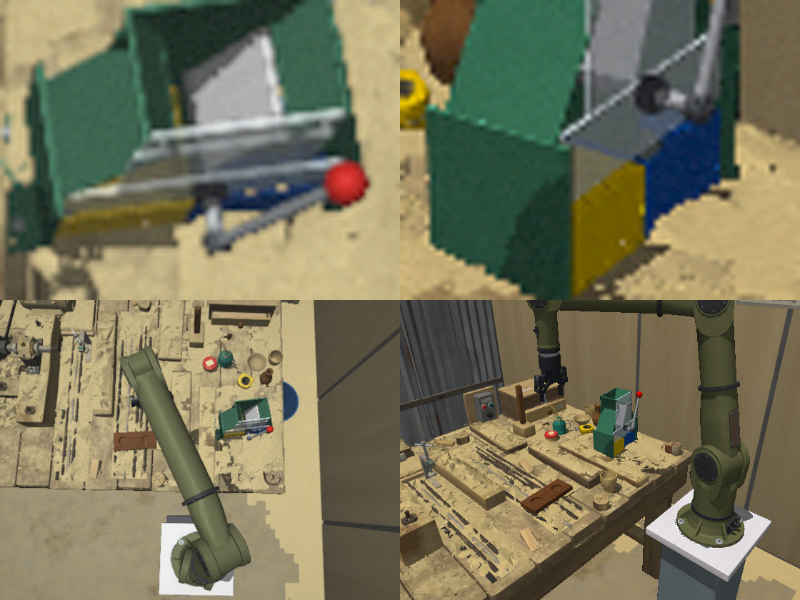

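The rack is empty, the chute is clear and the gripper is open and empty. No bush is loose on the bench, both lie below the tray rims, and the arm is clear. Handing in.

```bash
python3 -c "
from plant import env
print(env.job_done())"
```

```text
the job is handed in; nothing more can be done
None
```

I dropped the steel bush (from nest_2, 2.85 N lifted) with the lever at the blue-tray stop and the nylon one (from nest_1, about 0.3 N) with it at the yellow-tray stop, and handed the job in at about 23 s; the tray walls hid both bushes, so I inferred where they lie from the lever stops and the empty chute and rack.

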